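# Lean the red emery stick in its rest

### The arm

A 6-joint arm with a two-finger parallel gripper is mounted at the origin on the work surface. World frame = base frame: x ahead of the robot, y to its left, z up, the work surface at z = 0. Lengths are in m, angles in rad, forces in N, time in s.
With the tool pointing down it reaches from about 0.275 to 0.825 m from the base axis. Payload 4.9 kg.
Tool frame: the origin (TCP) lies at the very end of the fingers, on their centre line; the grasp point (between the pads) lies 19 mm behind it (arm.grip_depth is the distance from the TCP to the grasp point, in m); z points along the fingers, y is the line along which they close (so a half turn about z gives the same grasp; the last joint's range is limited). The gripper opens to 85 mm and grips with 20 to 120 N. Pads are 22 mm wide; open, the fingers measure 114 mm over their backs; the gripper's body (76 mm by 85 mm) begins 54 mm behind the grasp point. The pads swing forward as they close: fully open they stand 13 mm farther back than shut.
Start: joints at [-1.419, 0.326, -0.193, 1.052, 0, 1.437], TCP at [0.155, -0.528, 0.231] pointing down, gripper open.
Joint ranges: [-2.65, 2.65], [-0.97, 1.79], [-1.3, 1.35], [-1.93, 2.1], [-1.47, 1.37], [-3.14, 3.14]. Speed limits (rad/s): [2.57, 2.57, 3.14, 3.14, 3.14, 3.14].

### API

Orientations are given as a unit quaternion [x, y, z, w].
In Python, from station import arm gives the robot as it stands. The module is installed in compiled form; this text tells all that it offers.
- The arm moves only by the shell command python3 -m crank 'ROWS' [FORCE]. ROWS is JSON, a list of rows, each an object with "translation": the shift along the world's x, y, z in mm, a list of three; "angular": the turn, a rotation vector about the world's x, y, z in rad, a list of three; "claw": the opening in per cent of the stroke, from 0 (shut) to 100 (fully open). In form: [{"translation": [dx, dy, dz], "angular": [ax, ay, az], "claw": claw}, ...]. A call has 1 to 20 rows; each row is the pose to reach, as a shift and turn from the pose commanded when the call began; what a row does not reach only later rows make up. A row lasts 1/8 s, in which the tool goes at most 62.5 mm and 10.7 degrees, less where a joint would pass 70% of its speed; a pose out of reach is approached as far as the arm can. A call with a gripper value outside its range is refused whole. The fingers move at their own pace and stop on an object; FORCE is the grip in N (left out, the last holds). Time passes only in rows, so rows that repeat a pose let the fingers close. It gives the time, the measured TCP pose, the force, the opening and the grip force at its end, in the units of the state.
- arm.sense(): the state, without advancing time (a new reading comes with each control period).
- arm.camera(name): name is "side" or "top"; returns a dict with "frame" (384x512x3 uint8, red, green, blue), "camera_matrix" (3x3 intrinsics, pixels), "R" (3x3) and "t" (3): a world point X has camera coordinates R X + t. Camera axes: x right, y down, z forward; pixel columns grow to the right and rows downward; lengths in m; the calibration is good to about 2 mm. A picture is of the moment at which its call begins. There is no depth.
- arm.sign_off(): hands the job in; it is judged then, once.
The state is a dict: "clock": time; "q": joint angles; "dq": joint speeds; "joint_efforts": joint torques, N m; "ee_pos": TCP position; "tcp_rot": TCP orientation; "contact_force": force on the tool from outside, world axes, zero at the start; "wrist_torque": the same for the moment, N m; "opening": finger opening in m; "finger_force": force on a finger pad.
Only numpy, scipy, OpenCV 4.12 (cv2) and the standard library are available. Lean on these libraries where they do the work, as an engineer would, in place of code of your own. Each camera call takes 0.05 s, during which the arm holds its last target. There are 200 camera calls.

### The job

Put the red-handled emery stick away in the wooden rest: stand its red handle end on the base board against the inside of the dark stop strip, and let the other end lean against the backboard, straight up it and near the middle of its width. Let go so that it stays there by itself, and leave the blue and green sticks where they lie.

Things in the scene. Friction and masses are not known exactly. Their poses are not given: they have to be found in the camera images.
- red_stick: Emery stick: straight bar 240 long, 30 wide, 16 thick, about 80 g, balanced at mid-length. Red handle (90 mm), dark grey abrasive, short bare wood tip. Lies flat on the bench, handle end towards the robot. Origin: centre of its 240 x 30 underside. x along it from the handle end (-120) to the tip (+120), y across its width, z up (top face z = 16).
- rest: Fixed wooden rest, 180 wide along y. Origin: middle of its underside, on the bench; x from stop to backboard (roughly away from the robot), z up. Plywood base, upper face z = 12. Dark stop strip nearest the robot: inner face x = -94.5, outer -110.5, top z = 36. Upright plywood backboard: near face x = +94.5, 16 thick, top z = 208. A stick with its foot at the stop leans at about 42 degrees.
- blue_stick: Emery stick just like the red one (240 x 30 x 16, same axes and origin) but with a blue handle. Bystander: leave it where it lies.
- green_stick: Emery stick just like the red one (240 x 30 x 16, same axes and origin) but with a green handle. Bystander: leave it where it lies.
- red_foot (a point): Centre of the red stick's 30 x 16 handle end face.
- red_tip (a point): Centre of the red stick's 30 x 16 bare wood end face.
There are look-alikes about, which are no part of the job. What is shaped like the red_stick but pink is not meant.

How it is judged:
At the end, for the whole second after the job is handed in: Red stick at rest on its own: handle end on the base board, its centre within 19 mm of the stop; centre of the other end within 20 mm of the backboard; both within 35 mm of the middle of the rest's width; length about 37 to 57 degrees from vertical; blue and green within 30 mm of their starts (x of red_foot in the frame of rest between -0.0955 and -0.0755 m and z of red_foot in the frame of rest between 0.01 and 0.028 m and y of red_foot in the frame of rest between -0.035 and 0.035 m and x of red_tip in the frame of rest between 0.0745 and 0.0955 m and y of red_tip in the frame of rest between -0.035 and 0.035 m and angle between red_stick's own x axis and vertical between 0.65 and 1 rad and linear speed of red_stick below 0.02 m/s and angular speed of red_stick below 0.15 rad/s); the robot touches nothing.
It fails at once if the blue stick is moved by more than 30 mm (distance of blue_stick from where it was at the start of the episode above 0.03 m).
It fails at once if the green stick is moved by more than 30 mm (distance of green_stick from where it was at the start of the episode above 0.03 m).
It also fails if it takes over 38 s, if anything falls off the work surface, if the arm or the gripper's body presses on something with over 40 N, if the wrist force passes 120 N, or if a joint passes its speed limit or range.

## Working session

There is one attempt and no reset: what is moved stays moved. The work goes in short steps, Python scripts to look and compute and a shell command to move; the robot and the scene stay as the last step left them, time stands still between calls to the robot, and variables do not carry over. Pictures are saved under pics/ and viewed, at most 10 in all, crops included, and the job is handed in when it is done.

```bash
mkdir -p pics; python3 - <<'E'
from station import arm
import cv2,numpy as np,pickle
d={}
for n in("side","top"):
    c=arm.camera(n);d[n]=c;cv2.imwrite(f"pics/{n}0.png",c["frame"][:,:,::-1])
    print(n,c["camera_matrix"].tolist(),np.round(c["R"],4).tolist(),np.round(c["t"],4).tolist())
pickle.dump(d,open("d0.pkl","wb"))
s=arm.sense();print(s)
a=np.hstack([d["side"]["frame"],d["top"]["frame"]])
E
```

```text
side [[354.1417727823222, 0.0, 258.5440335072428], [0.0, 354.1417727823222, 196.13905269864466], [0.0, 0.0, 1.0]] [[0.9965, -0.0825, -0.0152], [-0.056, -0.5195, -0.8526], [0.0625, 0.8504, -0.5223]] [-0.5102, -0.0084, 1.2449]
top [[358.57115103745735, 0.0, 258.24023864637536], [0.0, 358.57115103745735, 199.69998908125424], [0.0, 0.0, 1.0]] [[0.0149, -0.9999, 0.0027], [-0.9838, -0.0151, -0.1789], [0.1789, 0.0, -0.9839]] [-0.1557, 0.5235, 0.9987]
{'clock': 0.1, 'q': array([-1.41920983e+00,  3.26870370e-01, -1.93465293e-01,  1.05199191e+00,
        4.65703957e-05,  1.43660402e+00]), 'dq': array([-9.04376108e-05, -2.14304249e-03,  3.19346651e-03, -6.15934437e-04,
       -1.03670427e-03, -7.33326559e-06]), 'joint_efforts': array([-7.02785255e-04, -4.44241941e+01,  2.63036424e+01,  8.00561247e-03,
       -2.10974986e-04, -1.09827803e-05]), 'ee_pos': array([ 0.15499935, -0.52718084,  0.23058686]), 'tcp_rot': array([ 9.89808379e-01,  1.42403600e-01,  1.66257088e-05, -7.65795250e-04]), 'contact_force': array([0.11026403, 0.36532401, 0.972008  ]), 'wrist_torque': array([-0.02724422,  0.00841796, -0.02699868]), 'finger_force': 0.0, 'opening': 0.0849128403892268}
```

View pics/top0.png

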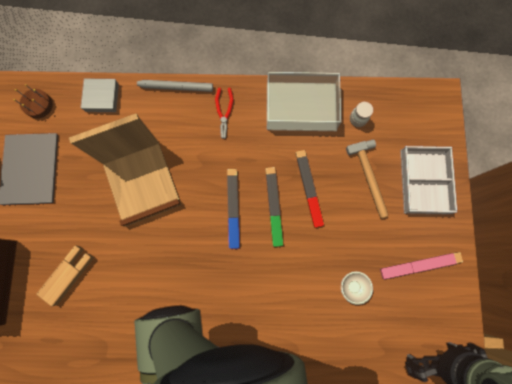

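View pics/side0.png

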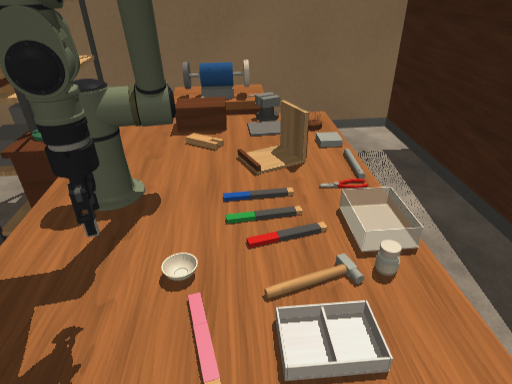

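The red-handled, grey-abrasive stick is at top px (317,222)→(300,152), and in the side view (250,240)→(325,227). It fits the description. The pink bar at top (422,266) is the look-alike, and the red pliers at (225,110) are not a stick. The rest is at top (128,170), with its dark stop near (150,213) and its backboard near (110,130).

```bash
cat > h.py <<'E'
import cv2,numpy as np,pickle
def ray(c,px):
    K=c["camera_matrix"];R=np.array(c["R"]);t=np.array(c["t"])
    d=R.T@np.linalg.solve(K,np.array([px[0],px[1],1.]));return -R.T@t,d
def onz(c,px,z):
    o,d=ray(c,px);return o+d*(z-o[2])/d[2]
def proj(c,X):
    x=np.array(c["R"])@np.array(X)+c["t"];x=c["camera_matrix"]@x;return x[:2]/x[2]
def tri(c1,p1,c2,p2):
    o1,d1=ray(c1,p1);o2,d2=ray(c2,p2)
    s=np.linalg.lstsq(np.c_[d1,-d2],o2-o1,rcond=None)[0];a=o1+s[0]*d1;b=o2+s[1]*d2
    return (a+b)/2,np.linalg.norm(a-b)
E
python3 - <<'E'
from h import *
d=pickle.load(open("d0.pkl","rb"));c=d["top"];f=c["frame"]
hsv=cv2.cvtColor(f,cv2.COLOR_RGB2HSV)
def blob(m,box):
    z=np.zeros(m.shape,np.uint8);x0,y0,x1,y1=box;z[y0:y1,x0:x1]=m[y0:y1,x0:x1]*255
    k=max(cv2.findContours(z,0,1)[0],key=cv2.contourArea);return k,z
H,S,V=[hsv[...,i].astype(int) for i in range(3)]
red=((H<6)|(H>172))&(S>190)&(V>120)
k,_=blob(red,(295,180,335,235));r=cv2.minAreaRect(k);print("handle",r,onz(c,r[0],.016))
grey=(S<90)&(V<130)
k2,_=blob(grey,(290,140,325,205));r2=cv2.minAreaRect(k2);print("grey",r2,onz(c,r2[0],.016))
v=onz(c,r2[0],.016)-onz(c,r[0],.016);print(v,np.degrees(np.arctan2(v[1],v[0])))
for n,b in(("top",(65,100,335,260)),("side",(225,90,345,260))):
    x0,y0,x1,y1=b;g=d[n]["frame"][y0:y1,x0:x1,::-1];s=2.9 if n=="top" else 3.5
    cv2.imwrite(f"pics/{n}crop.png",cv2.resize(g,None,fx=s,fy=s,interpolation=cv2.INTER_CUBIC))
E
```

```text
handle ((315.2059326171875, 211.82354736328125), (29.83188247680664, 9.701425552368164), 75.96376037597656) [ 0.49729945 -0.31855393  0.016     ]
grey ((306.4117736816406, 176.6470947265625), (40.26091384887695, 9.216353416442871), 75.96376037597656) [ 0.60506848 -0.29324895  0.016     ]
[0.10776903 0.02530498 0.        ] 13.214100499863807
```

View pics/topcrop.png

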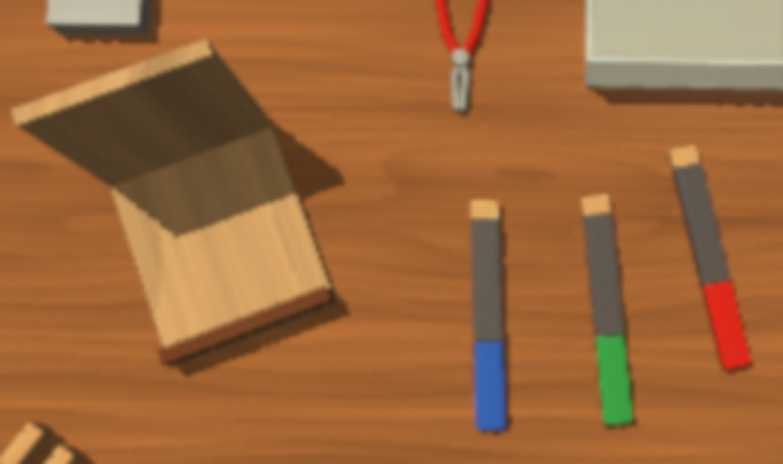

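View pics/sidecrop.png

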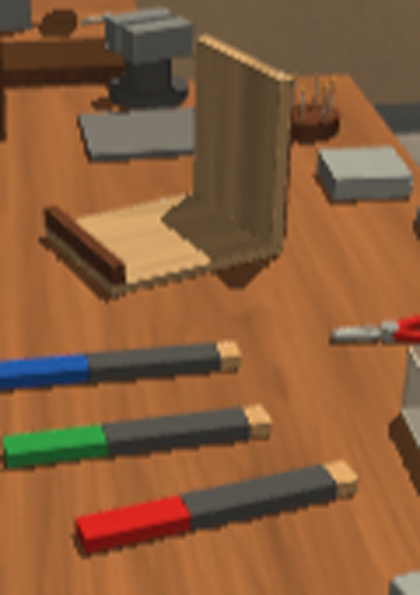

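The crops confirm a red handle with a grey abrasive and bare wood tip, at top px (315,212) and (306,177). The rest is empty. Its stop's inner top edge runs through topcrop (160,347)–(328,287), and the backboard's near top edge through (20,124)–(213,52).

```bash
python3 - <<'E'
from h import *
d=pickle.load(open("d0.pkl","rb"));c=d["top"];s=d["side"]
T=lambda x,y:(65+(x+.5)/2.9-.5,100+(y+.5)/2.9-.5)
S=lambda x,y:(225+(x+.5)/3.5-.5,90+(y+.5)/3.5-.5)
P={}
for n,p,z in(("stopL",(160,347),.036),("stopR",(328,287),.036),("bbL",(20,124),.208),("bbR",(213,52),.208),("bboutL",(12,112),.208),("bboutR",(208,40),.208),("jL",(115,190),.012),("jR",(270,127),.012),("tip",(685,155),.016),("foot",(739,366),.016),("blueC",(488,316),.016),("greenC",(607,311),.016)):
    P[n]=onz(c,T(*p),z);print(n,P[n].round(4))
for a,b in(("stopL","stopR"),("bbL","bbR"),("jL","jR")):
    v=P[a]-P[b];print(a,np.linalg.norm(v),np.degrees(np.arctan2(-v[0],v[1])),((P[a]+P[b])/2).round(4))
mid=lambda a,b:(P[a]+P[b])/2
v=mid("bbL","bbR")-mid("stopL","stopR");print("x dir",v,np.hypot(*v[:2]),np.degrees(np.arctan2(v[1],v[0])),"centre",(mid("bbL","bbR")+mid("stopL","stopR"))/2)
for n,p in(("stopL",(50,208)),("stopR",(125,265))): print("side",n,onz(s,S(*p),.036).round(4))
for n,p in(("bbL",(197,37)),("bbR",(281,82))): print("side",n,onz(s,S(*p),.208).round(4))
E
```

```text
stopL [0.4635 0.2552 0.036 ]
stopR [0.5274 0.0896 0.036 ]
bbL [0.6367 0.3271 0.208 ]
bbR [0.706  0.1638 0.208 ]
bboutL [0.6476 0.3353 0.208 ]
bboutR [0.7172 0.169  0.208 ]
jL [0.6326 0.326  0.012 ]
jR [0.7049 0.1667 0.012 ]
tip [ 0.6794 -0.2769  0.016 ]
foot [ 0.4553 -0.3307  0.016 ]
blueC [ 0.5032 -0.0725  0.016 ]
greenC [ 0.5103 -0.1952  0.016 ]
stopL 0.17745609092635958 21.12004158505754 [0.4955 0.1724 0.036 ]
bbL 0.17746026751663346 22.986998713033522 [0.6714 0.2454 0.208 ]
jL 0.17492818058150442 24.397746160650193 [0.6687 0.2464 0.012 ]
x dir [0.17593541 0.073026   0.172     ] 0.1904890187116313 22.542005677940043 centre [0.58341997 0.20892233 0.122     ]
side stopL [0.4518 0.2518 0.036 ]
side stopR [0.5271 0.0917 0.036 ]
side bbL [0.6358 0.3362 0.208 ]
side bbR [0.7018 0.1619 0.208 ]
```

The rest has yaw of about 22.5° and its centre at (0.583, 0.209). The red stick's centre is about (0.569, −0.302), yaw 13.2°. I'll go above it and add a half turn so that joint 6 stays mid-range.

```bash
python3 -m crank '[{"translation":[200,110,0],"angular":[0,0,0.75],"claw":100},{"translation":[200,110,0],"angular":[0,0,0.75],"claw":100},{"translation":[200,110,0],"angular":[0,0,0.75],"claw":100},{"translation":[200,110,0],"angular":[0,0,0.75],"claw":100},{"translation":[414,225,-100],"angular":[0,0,1.5],"claw":100},{"translation":[414,225,-100],"angular":[0,0,1.5],"claw":100},{"translation":[414,225,-100],"angular":[0,0,1.5],"claw":100},{"translation":[414,225,-100],"angular":[0,0,1.5],"claw":100},{"translation":[414,225,-100],"angular":[0,0,2.3],"claw":100},{"translation":[414,225,-100],"angular":[0,0,2.3],"claw":100},{"translation":[414,225,-100],"angular":[0,0,2.3],"claw":100},{"translation":[414,225,-100],"angular":[0,0,2.3],"claw":100},{"translation":[414,225,-150],"angular":[0,0,3.086],"claw":100},{"translation":[414,225,-150],"angular":[0,0,3.086],"claw":100},{"translation":[414,225,-150],"angular":[0,0,3.086],"claw":100},{"translation":[414,225,-150],"angular":[0,0,3.086],"claw":100},{"translation":[414,225,-150],"angular":[0,0,3.086],"claw":100},{"translation":[414,225,-150],"angular":[0,0,3.086],"claw":100}]' 40; python3 - <<'E'
from station import arm
import cv2,numpy as np
from scipy.spatial.transform import Rotation as R
s=arm.sense();print(s["clock"],s["q"],s["ee_pos"]);print(R.from_quat(s["tcp_rot"]).as_matrix().round(3))
c=arm.camera("top");print(c["frame"].shape)
x0,y0,x1,y1=200,110,400,260
cv2.imwrite("pics/t1.png",cv2.resize(c["frame"][y0:y1,x0:x1,::-1],None,fx=3.5,fy=3.5))
E
```

```text
clock: 2.35
ee_pos: [0.5687, -0.3025, 0.0808]
tcp_rot: [-0.114, 0.993, 0.0, -0.0]
contact_force: [-0.2, 0.4, 0.3]
opening: 0.0854
finger_force: 0.0
2.35 [-6.03318953e-01  6.23019766e-01 -1.19703976e-01  8.29051772e-01
 -1.78948232e-07 -8.32461029e-01] [ 0.56874232 -0.30249578  0.08077163]
[[-0.974 -0.227 -0.001]
 [-0.227  0.974  0.001]
 [ 0.001  0.001 -1.   ]]
(384, 512, 3)
```

View pics/t1.png

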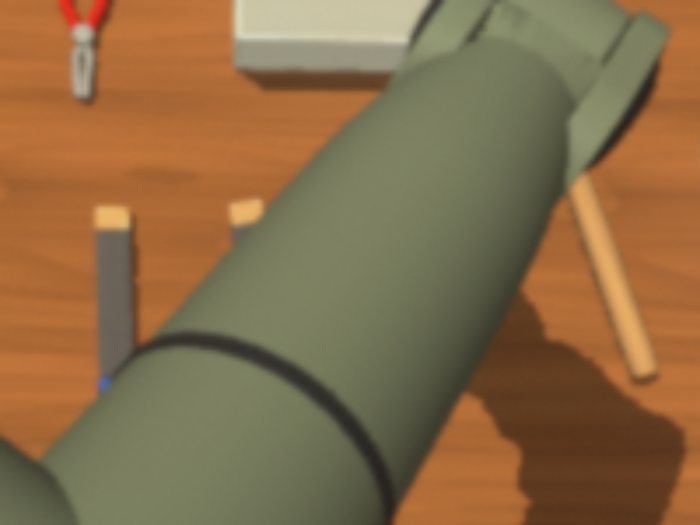

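The arm hides the stick from above, and the pose is as computed. I'll lower to z ≈ 4 mm and close, pushing the grip to 40 N.

```bash
python3 -m crank '[{"translation":[0,0,-50],"angular":[0,0,0],"claw":100},{"translation":[0,0,-77],"angular":[0,0,0],"claw":100},{"translation":[0,0,-77],"angular":[0,0,0],"claw":100},{"translation":[0,0,-77],"angular":[0,0,0],"claw":100},{"translation":[0,0,-77],"angular":[0,0,0],"claw":10},{"translation":[0,0,-77],"angular":[0,0,0],"claw":10},{"translation":[0,0,-77],"angular":[0,0,0],"claw":10},{"translation":[0,0,-77],"angular":[0,0,0],"claw":10},{"translation":[0,0,-77],"angular":[0,0,0],"claw":10},{"translation":[0,0,-77],"angular":[0,0,0],"claw":10}]' 40; python3 - <<'E'
from station import arm
import cv2
c=arm.camera("side")
x0,y0,x1,y1=220,150,400,285
cv2.imwrite("pics/s1.png",cv2.resize(c["frame"][y0:y1,x0:x1,::-1],None,fx=4,fy=4))
E
```

```text
clock: 3.65
ee_pos: [0.5696, -0.3031, 0.0051]
tcp_rot: [-0.115, 0.993, -0.0, 0.001]
contact_force: [0.2, -0.5, 5.8]
opening: 0.0288
finger_force: 41.2
```

View pics/s1.png

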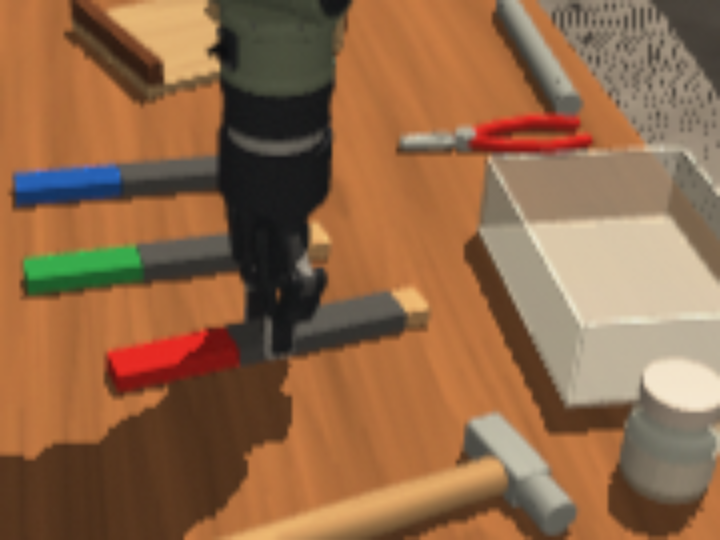

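Held: opening 28.8 mm, gripped about mid-length (px 278 between the handle boundary at 238 and the tip at 428). Next I'll work out the turn for carrying it to the rest.

```bash
python3 - <<'E'
from scipy.spatial.transform import Rotation as R
import numpy as np
y=np.radians(22.5);ax=np.array([np.sin(y),-np.cos(y),0])
for e in(20,42,46,47): print(e,(R.from_rotvec(ax*np.radians(e))*R.from_rotvec([0,0,np.radians(9.3)])).as_rotvec().round(3))
E
```

```text
20 [ 0.107 -0.333  0.161]
42 [ 0.225 -0.698  0.155]
46 [ 0.246 -0.765  0.153]
47 [ 0.252 -0.782  0.153]
```

```bash
python3 -m crank '[{"translation":[0,0,60],"angular":[0,0,0],"claw":10},{"translation":[0,0,120],"angular":[0,0,0],"claw":10},{"translation":[0,0,180],"angular":[0.107,-0.333,0.161],"claw":10},{"translation":[0,20,230],"angular":[0.107,-0.333,0.161],"claw":10},{"translation":[0,70,260],"angular":[0.107,-0.333,0.161],"claw":10},{"translation":[2,120,260],"angular":[0.246,-0.765,0.153],"claw":10},{"translation":[4,170,260],"angular":[0.246,-0.765,0.153],"claw":10},{"translation":[6,220,260],"angular":[0.246,-0.765,0.153],"claw":10},{"translation":[8,270,260],"angular":[0.246,-0.765,0.153],"claw":10},{"translation":[10,320,260],"angular":[0.246,-0.765,0.153],"claw":10},{"translation":[12,370,260],"angular":[0.246,-0.765,0.153],"claw":10},{"translation":[14,420,260],"angular":[0.246,-0.765,0.153],"claw":10},{"translation":[16,470,255],"angular":[0.246,-0.765,0.153],"claw":10},{"translation":[16,512,248],"angular":[0.246,-0.765,0.153],"claw":10},{"translation":[16,512,248],"angular":[0.246,-0.765,0.153],"claw":10},{"translation":[16,512,248],"angular":[0.246,-0.765,0.153],"claw":10},{"translation":[16,512,248],"angular":[0.246,-0.765,0.153],"claw":10}]'; python3 - <<'E'
from station import arm
import cv2,numpy as np
from scipy.spatial.transform import Rotation as R
s=arm.sense();print(s["q"].round(2));print(R.from_quat(s["tcp_rot"]).as_matrix().round(3))
c=arm.camera("side");t=arm.camera("top")
cv2.imwrite("pics/s2.png",np.hstack([cv2.resize(c["frame"][0:200,200:350,::-1],None,fx=2.8,fy=2.8),cv2.resize(t["frame"][80:280,60:190,::-1],None,fx=2.8,fy=2.8)]))
E
```

```text
clock: 5.82
ee_pos: [0.5852, 0.208, 0.2522]
tcp_rot: [-0.178, 0.903, 0.076, 0.383]
contact_force: [-0.9, -0.1, -1.6]
opening: 0.0288
finger_force: 40.6
[ 0.13  0.02 -0.88 -0.12  0.18 -0.18]
[[-0.643 -0.38   0.665]
 [-0.264  0.925  0.273]
 [-0.719 -0.    -0.695]]
```

View pics/s2.png

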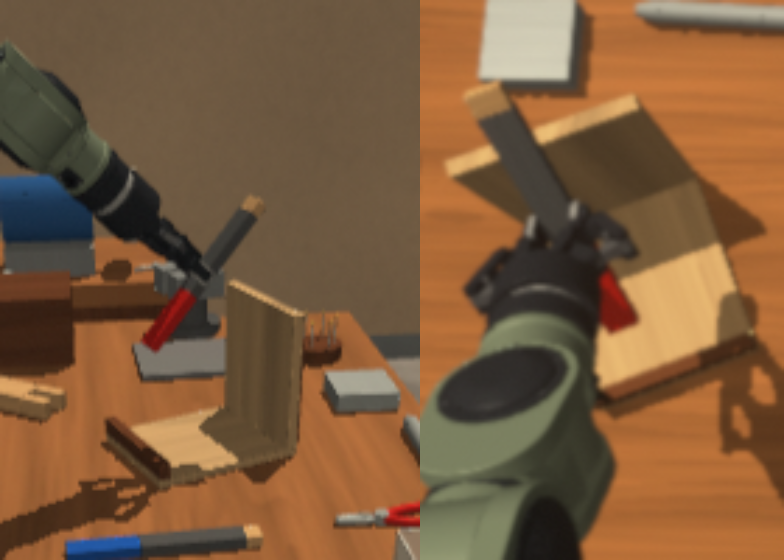

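The stick is held tilted over the rest. Its tip is at side px (291,73) and top px (81,115), and its foot at side px (254,123) and top px (131,196). I'll triangulate both ends into the rest frame.

```bash
python3 - <<'E'
from h import *
d=pickle.load(open("d0.pkl","rb"));c=d["top"];s=d["side"]
y=np.radians(22.5);Rr=np.array([[np.cos(y),-np.sin(y),0],[np.sin(y),np.cos(y),0],[0,0,1]])
f=lambda X:((X-[.583,.209,0])@Rr).round(4)
tip,e=tri(s,(291,73),c,(81.4,115));foot,e2=tri(s,(253.6,123.3),c,(131.4,196))
print(f(tip),e,f(foot),e2,np.linalg.norm(tip-foot),f((tip+foot)/2))
th=np.radians(46);zs=np.array([-np.sin(th),0,np.cos(th)]);xs=np.array([np.cos(th),0,np.sin(th)])
tcp=f(np.array([.5852,.208,.2522]));C=tcp+.003*zs;print("pred",C+.12*xs,C-.12*xs)
E
```

```text
[0.0815 0.0027 0.3357] 0.0022642673128423353 [-0.0797 -0.      0.1707] 0.002618841081767045 0.2307120374876206 [0.0009 0.0013 0.2532]
pred [ 0.08280099 -0.0018      0.34060475] [-0.08391702 -0.0018      0.1679632 ]
```

The prediction and the measurement agree within about 4 mm, with 5–6 mm of slack at both ends. I'll lower straight down and feel for the base.

```bash
python3 -m crank '[{"translation":[0,0,-50],"angular":[0,0,0],"claw":10},{"translation":[0,0,-100],"angular":[0,0,0],"claw":10},{"translation":[0,0,-130],"angular":[0,0,0],"claw":10},{"translation":[0,0,-142],"angular":[0,0,0],"claw":10},{"translation":[0,0,-145],"angular":[0,0,0],"claw":10},{"translation":[0,0,-145],"angular":[0,0,0],"claw":10},{"translation":[0,0,-145],"angular":[0,0,0],"claw":10}]'; python3 -m crank '[{"translation":[0,0,-2],"angular":[0,0,0],"claw":10},{"translation":[0,0,-4],"angular":[0,0,0],"claw":10},{"translation":[0,0,-4],"angular":[0,0,0],"claw":10}]'
```

```text
clock: 6.8
ee_pos: [0.5859, 0.2092, 0.1085]
tcp_rot: [-0.179, 0.903, 0.076, 0.384]
contact_force: [0.3, -0.3, 0.3]
opening: 0.029
finger_force: 40.5
clock: 7.18
ee_pos: [0.5849, 0.2094, 0.1032]
tcp_rot: [-0.179, 0.903, 0.076, 0.383]
contact_force: [0.1, 0.8, -1.3]
opening: 0.0289
finger_force: 40.5
```

```bash
python3 -m crank '[{"translation":[0,0,-1],"angular":[0,0,0],"claw":10},{"translation":[0,0,-2],"angular":[0,0,0],"claw":10},{"translation":[0,0,-2],"angular":[0,0,0],"claw":10}]'; python3 -m crank '[{"translation":[0,0,-1],"angular":[0,0,0],"claw":10},{"translation":[0,0,-2],"angular":[0,0,0],"claw":10},{"translation":[0,0,-2],"angular":[0,0,0],"claw":10}]'
```

```text
clock: 7.55
ee_pos: [0.585, 0.2093, 0.1011]
tcp_rot: [-0.179, 0.903, 0.076, 0.383]
contact_force: [-0.2, 0.2, -0.8]
opening: 0.0288
finger_force: 40.5
clock: 7.92
ee_pos: [0.5856, 0.2095, 0.0998]
tcp_rot: [-0.179, 0.903, 0.076, 0.384]
contact_force: [-0.0, 1.1, 1.7]
opening: 0.0288
finger_force: 40.7
```

```bash
python3 -m crank '[{"translation":[0,0,-1],"angular":[0,0,0],"claw":10},{"translation":[0,0,-1],"angular":[0,0,0],"claw":10}]'; python3 -m crank '[{"translation":[-2,-1,0],"angular":[0,0,0],"claw":10},{"translation":[-4,-2,0],"angular":[0,0,0],"claw":10},{"translation":[-4,-2,0],"angular":[0,0,0],"claw":10}]';python3 -m crank '[{"translation":[-1,-0.5,0],"angular":[0,0,0],"claw":10},{"translation":[-2,-1,0],"angular":[0,0,0],"claw":10},{"translation":[-2,-1,0],"angular":[0,0,0],"claw":10}]'
```

```text
clock: 8.18
ee_pos: [0.5861, 0.2096, 0.0993]
tcp_rot: [-0.179, 0.902, 0.076, 0.384]
contact_force: [1.3, 1.6, 4.2]
opening: 0.0291
finger_force: 40.8
clock: 8.55
ee_pos: [0.582, 0.2073, 0.0993]
tcp_rot: [-0.179, 0.902, 0.076, 0.384]
contact_force: [3.1, 0.8, 6.0]
opening: 0.0288
finger_force: 40.8
clock: 8.93
ee_pos: [0.5801, 0.2063, 0.0994]
tcp_rot: [-0.179, 0.902, 0.076, 0.384]
contact_force: [3.0, 1.3, 6.0]
opening: 0.0284
finger_force: 40.8
```

```bash
python3 -m crank '[{"translation":[-1,-0.4,0],"angular":[0,0,0],"claw":10},{"translation":[-2,-0.8,0],"angular":[0,0,0],"claw":10},{"translation":[-2,-0.8,0],"angular":[0,0,0],"claw":10}]';python3 -m crank '[{"translation":[-1,-0.4,0],"angular":[0,0,0],"claw":10},{"translation":[-2,-0.8,0],"angular":[0,0,0],"claw":10},{"translation":[-2,-0.8,0],"angular":[0,0,0],"claw":10}]'; python3 - <<'E'
from station import arm
import cv2,numpy as np
c=arm.camera("side");t=arm.camera("top")
cv2.imwrite("pics/s3.png",np.hstack([cv2.resize(c["frame"][50:200,220:320,::-1],None,fx=4,fy=4),cv2.resize(t["frame"][90:240,60:160,::-1],None,fx=4,fy=4)]))
E
```

```text
clock: 9.3
ee_pos: [0.579, 0.2058, 0.1002]
tcp_rot: [-0.179, 0.902, 0.076, 0.385]
contact_force: [4.8, 1.8, 4.9]
opening: 0.0289
finger_force: 40.7
clock: 9.68
ee_pos: [0.578, 0.2054, 0.1011]
tcp_rot: [-0.18, 0.901, 0.076, 0.386]
contact_force: [6.2, 2.4, 4.6]
opening: 0.0292
finger_force: 40.5
```

View pics/s3.png

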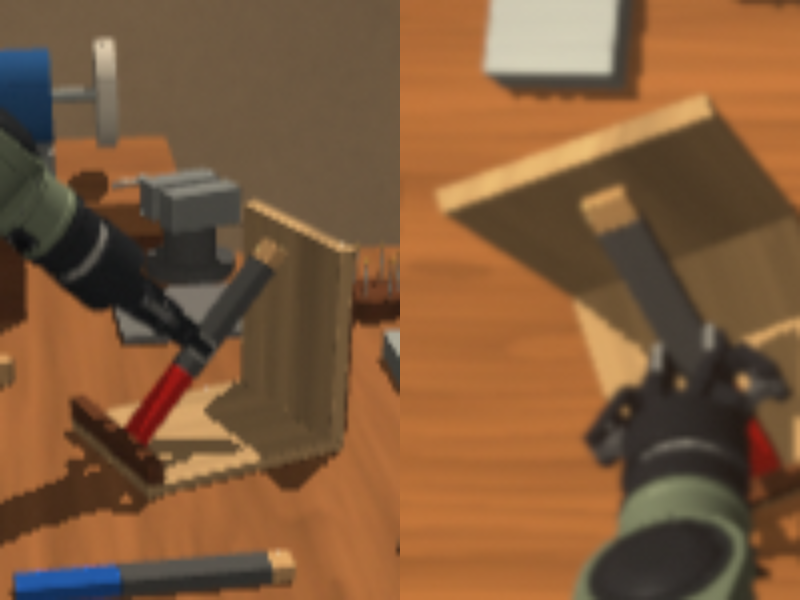

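The foot is at the stop (side-crop px (140,435)), the tip is a little short of the backboard at (270,250), and it's centred across the width. Next I'll swing the stick down about its foot onto the backboard.

```bash
python3 -m crank '[{"translation":[2,1,-2],"angular":[-0.009,0.022,0],"claw":10},{"translation":[4,1.5,-4],"angular":[-0.018,0.043,0],"claw":10},{"translation":[6,2.5,-6.5],"angular":[-0.027,0.065,0],"claw":10},{"translation":[6,2.5,-6.5],"angular":[-0.027,0.065,0],"claw":10},{"translation":[6,2.5,-6.5],"angular":[-0.027,0.065,0],"claw":10}]';  python3 - <<'E'
from station import arm
from scipy.spatial.transform import Rotation as R
import numpy as np
s=arm.sense();m=R.from_quat(s["tcp_rot"]).as_matrix();print(m.round(3),"elev",np.degrees(np.arccos(-m[2,2])))
E
```

```text
clock: 10.4
ee_pos: [0.5839, 0.2077, 0.0944]
tcp_rot: [-0.182, 0.915, 0.07, 0.354]
contact_force: [4.9, 2.5, 6.1]
opening: 0.0285
finger_force: 40.8
[[-0.683 -0.382  0.622]
 [-0.284  0.924  0.257]
 [-0.673 -0.001 -0.739]] elev 42.31967310447182
```

```bash
python3 -m crank '[{"translation":[0,0,0],"angular":[0,0,0],"claw":38},{"translation":[0,0,0],"angular":[0,0,0],"claw":45},{"translation":[0,0,0],"angular":[0,0,0],"claw":60},{"translation":[0,0,0],"angular":[0,0,0],"claw":80},{"translation":[0,0,0],"angular":[0,0,0],"claw":80},{"translation":[0,0,0],"angular":[0,0,0],"claw":80}]'; python3 -m crank '[{"translation":[-6,-2.5,7.5],"angular":[0,0,0],"claw":80},{"translation":[-18,-7.5,22],"angular":[0,0,0],"claw":80},{"translation":[-40,-17,48],"angular":[0,0,0],"claw":80},{"translation":[-70,-29,84],"angular":[0,0,0],"claw":80},{"translation":[-105,-43,125],"angular":[0,0,0],"claw":80},{"translation":[-140,-57,165],"angular":[0,0,0],"claw":80},{"translation":[-160,-100,190],"angular":[0,0,0],"claw":80},{"translation":[-160,-160,190],"angular":[0,0,0],"claw":80},{"translation":[-160,-220,190],"angular":[0,0,0],"claw":80},{"translation":[-160,-280,190],"angular":[0,0,0],"claw":80},{"translation":[-160,-340,190],"angular":[0,0,0],"claw":80},{"translation":[-160,-340,190],"angular":[0,0,0],"claw":80},{"translation":[-160,-340,190],"angular":[0,0,0],"claw":80}]'; python3 - <<'E'
from station import arm
import cv2,numpy as np
c=arm.camera("side");t=arm.camera("top")
cv2.imwrite("pics/s4.png",np.hstack([cv2.resize(c["frame"][80:230,220:320,::-1],None,fx=4,fy=4),cv2.resize(t["frame"][100:250,60:160,::-1],None,fx=4,fy=4)]))
E
```

```text
clock: 11.15
ee_pos: [0.581, 0.2072, 0.0917]
tcp_rot: [-0.182, 0.916, 0.07, 0.351]
contact_force: [0.9, -0.3, -0.5]
opening: 0.0684
finger_force: 0.0
clock: 12.78
ee_pos: [0.4205, -0.1324, 0.2814]
tcp_rot: [-0.181, 0.916, 0.07, 0.351]
contact_force: [-0.1, -0.1, -0.8]
opening: 0.0683
finger_force: 0.0
```

View pics/s4.png

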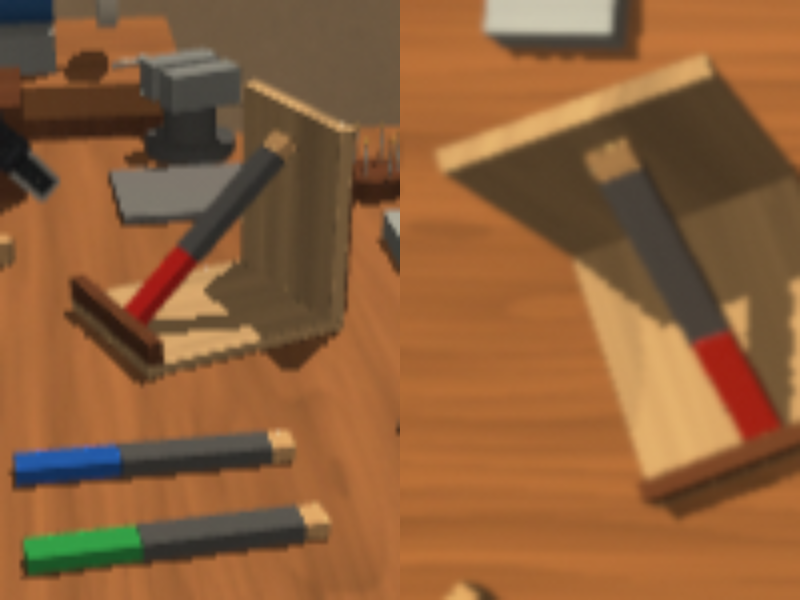

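The stick stands by itself: foot against the stop at mid-width, tip on the backboard, blue and green undisturbed, and the arm clear. I'm handing it in.

```bash
python3 -c "
from station import arm
print(arm.sign_off())"
```

```text
the job is handed in; nothing more can be done
None
```

The red stick is in the rest, its handle end against the stop and its tip leaning on the backboard near mid-width. The blue and green sticks stayed where they lay; I've handed the job in, but `arm.sign_off()` returned no verdict.

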